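# Shut off the ice machine's water at the covered valve box

### The job

Shut off the water to the ice machine: push the sliding cover of the valve box to the left until it is fully open, then push the red valve handle round until it is fully shut. Pick nothing up, and leave the blue handle and the ketchup bottle, sandwich and roll of tape beside the box where they are.

Things in the scene. Friction and masses are not known exactly. Their poses are not given: they have to be found in the camera images.
- shutoff_box: Fixed aluminium valve box, 150 (x) x 469 (y) x 76 mm high, walls 5 mm. Origin on the worktop under its middle; x points away from the robot, y to its left, turned up to 12 degrees. Right part, y = -232 to -5, x = -70 to 70 mm: open well with two valves. Left part: flat deck that the open cover comes to lie on. Couplings stick out 24 mm in front, 12 mm behind. The gauge is only for show.
- cover (a joint): Grey cover plate in rails, 156 x 240 mm, its top 83 mm above the worktop. Metres slid along the box's +y (left): 0 closed, hiding both valves; 0.225 fully open against its stop. Starts at 0 to 0.015. Takes about 3 N to slide, stays where it is left.
- cover_rib (a point): Middle of the top of the black push rib on the cover, 107 mm above the worktop. The rib stands 24 mm above the plate, is 12 mm thick and 110 mm long across the slide direction (along the box's x). Moves with the cover.
- red_handle (a joint): Red valve handle, under the cover. Radians: 0 open, pointing along the box's -x (to the robot); grows anticlockwise seen from above; 1.571 fully shut against its stop, pointing along the box's -y (right). Stiff, about 3 N at its end, stays where left. Starts at 0 to 0.35. Red and blue valve may be either way round, 95 mm apart along the box's y.
- red_stem (a point): Point on the upright turning axis of the red handle, 56 mm above the worktop (top of the handle bar). The bar is 10 mm wide, from 46.5 to 55.5 mm above the worktop, and reaches 44 mm from the axis. Everything else in the well is below 44 mm.
- red_post (a point): Centre of the top of the upright post at the end of the red handle: 12 mm across, 44 mm from the axis, from 42 to 70 mm above the worktop. Push the post or bar sideways.
- blue_handle (a joint): Blue handle of the other valve, same shape and same sense of turning (0 open, 1.571 shut), starts between 0 and 0.35. Leave it alone.
- blue_stem (a point): Point on the turning axis of the blue handle, as for the red one.
- blue_post (a point): Centre of the top of the post at the end of the blue handle, as for the red one.
- ketchup: Loose red squeeze bottle, 57 mm across, 195 mm high, beyond the left end of the box. Origin at the centre of its underside. Leave it alone.
- sandwich: Loose half sandwich lying flat, 60 x 105 x 44 mm, beyond the right end of the box. Origin at the centre of its underside. Leave it alone.
- tape: Loose roll of tan tape lying flat, 98 mm across, 25 mm high, behind the left part of the box. Origin at the centre of its underside. Leave it alone.

How it is judged (in metres and radians):
On the way, in this order (a step that is already met when the one before it is completed fails the run):
1. the cover is slid fully open, with the red handle not yet shut (value of joint cover above 0.2 m and value of joint red_handle below 0.8 rad), for 0.2 s.
2. the red handle is pushed fully shut (value of joint red_handle above 1.45 rad), for 0.2 s.
At the end, for the whole second after the job is handed in: The cover is open by at least 200 of its 225 mm, the red handle is within 7 degrees of its shut stop, the blue handle's end is within 10 mm of where it was, and the bottle, sandwich and roll of tape stand still within 20 mm of where they were (value of joint cover above 0.2 m and value of joint red_handle above 1.45 rad and value of joint blue_handle below 0.65 rad and not (distance of blue_post from where it was at the start of the episode above 0.01 m) and not (distance of ketchup from where it was at the start of the episode above 0.02 m) and not (distance of sandwich from where it was at the start of the episode above 0.02 m) and not (distance of tape from where it was at the start of the episode above 0.02 m) and linear speed of each of ketchup, sandwich, tape below 0.02 m/s); the robot touches nothing.
It fails at once if the blue handle is turned (its end moved more than 10 mm) (distance of blue_post from where it was at the start of the episode above 0.01 m).
It fails at once if the ketchup is lifted, carried, knocked or shoved (moved more than 20 mm) (distance of ketchup from where it was at the start of the episode above 0.02 m).
It fails at once if the sandwich is lifted, carried, knocked or shoved (moved more than 20 mm) (distance of sandwich from where it was at the start of the episode above 0.02 m).
It fails at once if the roll of tape is lifted, carried, knocked or shoved (moved more than 20 mm) (distance of tape from where it was at the start of the episode above 0.02 m).
It also fails if it takes over 46 s, if anything falls off the work surface, if the arm or the gripper's body presses on something with over 40 N, if the wrist force passes 120 N, or if a joint passes its speed limit or range.

### The arm

A 6-joint arm with a two-finger parallel gripper is mounted at the origin on a cart in front of the work surface, level with it; the furniture and walls round the work are solid. World frame = base frame: x ahead of the robot, y to its left, z up, the work surface at z = 0. Lengths are in mm, angles in rad, forces in N, time in s.
With the tool pointing down it reaches from about 400 to 925 mm from the base axis. Payload 12.5 kg.
Tool frame: the origin (TCP) lies midway between the tips of the shut fingers; the grasp point (between the pads) lies 19 mm behind it; z points along the fingers, y is the direction in which the jaws open and shut (so a half turn about z gives the same grasp; the last joint's range is limited). The gripper opens to 95 mm and grips with 3 to 60 N. Pads are 20 mm wide; open, the fingers measure 119 mm over their backs; the gripper's body (75 mm by 180 mm) begins 59 mm behind the grasp point.
Start: joints at [1.111, 0.491, 1.559, -0, 1.092, -0.106], TCP at [216.525, 586.314, 214.661] pointing down, gripper open.
Joint ranges: [-3.1, 3.1], [-0.84, 2.19], [0.05, 2.79], [-1.13, 4.28], [0.06, 2.93], [-2.69, 2.69]. Speed limits (rad/s): [2.22, 2.22, 2.79, 3.14, 3.14, 3.14].

### API

Orientations are given as [roll, pitch, yaw] about the fixed x, y, z axes, in that order (R = Rz(yaw) Ry(pitch) Rx(roll)).
In Python, from cell import env gives the robot as it stands.
- The arm moves only by the tool drive_tool, never from a script. Its argument "increments" is a list of rows, each a list of 2 entries, a list of its own where there are three numbers: the shift along the tool's x, y, z as a fraction of full scale, then the turn, a rotation vector about the tool's x, y, z as a fraction of full scale. In form: [[[x, y, z], [ax, ay, az]], ...]. A call has 1 to 5 rows; each row shifts and turns the commanded pose from where the row before left it, along the tool's axes as they then stand; what a row does not reach is not made up. Full scale, the value 1, is 30 mm for a shift and 0.08 rad for a turn. A row lasts 1/12 s, in which the tool goes at most 41.7 mm and 7.16 degrees, less where a joint would pass 70% of its speed; a pose out of reach is approached as far as the arm can. A call with a number of a shift or a turn outside -1 to 1 is refused whole. A call with a gripper value outside its range is refused whole. "jaw" is the opening, from -1 (shut) to 1 (fully open), so that 0 is half open, set as the call begins (left out, the last holds). The fingers move at their own pace and stop on an object; the grip force is fixed at half the most. Time passes only in rows, so rows that do not move let the fingers close. It gives the time, the measured TCP pose, the force and the opening at its end, in the units of the state.
- env.state(): the state, without advancing time (a new reading comes with each control period).
- env.read_camera(name): name is "side" or "top" or "wrist"; returns a dict with "pixels" (400x640x3 uint8, blue, green, red), "vertical_fov" (degrees; the focal length in pixels is half the picture's height over the tangent of half this angle, whatever the lens; pixels are square), "cx", "cy" (the principal point, pixels), "world_to_cam" (4x4, takes a point from world to camera coordinates). Camera axes: x right, y down, z forward; pixel columns grow to the right and rows downward; lengths in mm; the calibration is good to about 2 mm. A picture is of the moment at which its call begins. There is no depth.
- env.job_done(): hands the job in, once; it reports no verdict.
Trained networks look in a picture, given as the dict that the camera call returned (one of the last four; its "shot" number tells which), for a name from the list of things; names that differ only in an ending like _2 or _b are one class to them, and where a whole thing is asked for, a point or a joint stands for the part that bears it (a point fixed in the world has none). Each returns a list of dicts, best first, with "score" (0 to 1); they miss things now and then, are a little off and sometimes report something else, mostly with a low value. They report only what shows in the picture. A call takes as long as a camera call.
- env.boxes_of(target, picture): "point" ([x, y, z] in mm, in world coordinates, good to about 4 mm: the middle of the surface that is visible of it).
- env.tip_of(target, picture): "point" ([x, y, z] in mm, in world coordinates, good to about 4 mm: a listed point, or the origin of a listed thing).
The state is a dict: "t": time; "joints": joint angles; "qvel": joint speeds; "tau": joint torques, N m; "eef_pos": TCP position; "tcp_rot": TCP orientation; "ft_force": force on the tool from outside, world axes, zero at the start; "moment": the same for the moment, N m; "opening": opening from 0.0 (shut) to 1.0 (fully open).
Only numpy, scipy, OpenCV 4.12 (cv2) and the standard library are available. Lean on these libraries where they do the work, as an engineer would, in place of code of your own. Each camera call takes 0.05 s, during which the arm holds its last target.

## Working session

There is one attempt and no reset: what is moved stays moved. The work goes in short steps, Python scripts to look and compute and a tool call to move; the robot and the scene stay as the last step left them, time stands still between calls to the robot, and variables do not carry over. Pictures are saved under pics/ and viewed, and the job is handed in when it is done.

Besides the shell and the picture viewer there is one more tool, called after "Emit:" in YAML: its name, and indented under it one key for each argument. drive_tool: Moves the arm, as the interface text tells. Its arguments: {"type":"object","properties":{"increments":{"type":"array","items":{"type":"array"}},"jaw":{"type":"number"}},"required":["increments"]}

```bash
mkdir -p pics; python3 - <<'E'
from cell import env
import cv2
s=env.state()
print({k:s[k] for k in('t','eef_pos','tcp_rot','ft_force','opening')})
for n in('top','side'):
    p=env.read_camera(n); cv2.imwrite(f'pics/a_{n}.png',p['pixels'])
    for t in('shutoff_box','cover_rib','ketchup','sandwich','tape','red_stem','blue_stem'):
        for f in('tip_of','boxes_of'):
            r=getattr(env,f)(t,p)
            print(n,t,f,[( [round(v) for v in d['point']],round(d['score'],2)) for d in r[:2]])
print(env.state()['t'])
E
```

```text
{'t': 0.0, 'eef_pos': array([216.3967127 , 586.06810785, 214.04520876]), 'tcp_rot': array([-3.14044626e+00, -1.17896406e-04,  2.78781554e+00]), 'ft_force': array([-0.02008875,  0.19633775, -0.34611998]), 'opening': 1.0013199194850981}
top shutoff_box tip_of [([495, 124, 2], 0.85)]
top shutoff_box boxes_of [([496, 120, 80], 0.82)]
top cover_rib tip_of [([505, 15, 105], 0.73)]
top cover_rib boxes_of [([505, 18, 83], 0.8)]
top ketchup tip_of [([459, 430, -1], 0.71)]
top ketchup boxes_of [([461, 415, 142], 0.58)]
top sandwich tip_of [([540, -178, 0], 0.56)]
top sandwich boxes_of []
top tape tip_of [([643, 251, -4], 0.68)]
top tape boxes_of [([632, 253, 22], 0.57)]
top red_stem tip_of [([503, 15, 108], 0.27)]
top red_stem boxes_of []
top blue_stem tip_of []
top blue_stem boxes_of []
side shutoff_box tip_of [([501, 125, -2], 0.9)]
side shutoff_box boxes_of [([484, 177, 73], 0.84)]
side cover_rib tip_of [([506, 15, 111], 0.6)]
side cover_rib boxes_of [([498, 31, 85], 0.97)]
side ketchup tip_of [([459, 431, -2], 0.92)]
side ketchup boxes_of [([452, 451, 96], 0.8), ([527, -202, 40], 0.23)]
side sandwich tip_of [([534, -180, -2], 0.5)]
side sandwich boxes_of [([525, -202, 39], 0.6)]
side tape tip_of [([655, 246, 1], 0.97)]
side tape boxes_of [([651, 257, 21], 0.75)]
side red_stem tip_of []
side red_stem boxes_of []
side blue_stem tip_of []
side blue_stem boxes_of []
1.5
```

View pics/a_top.png

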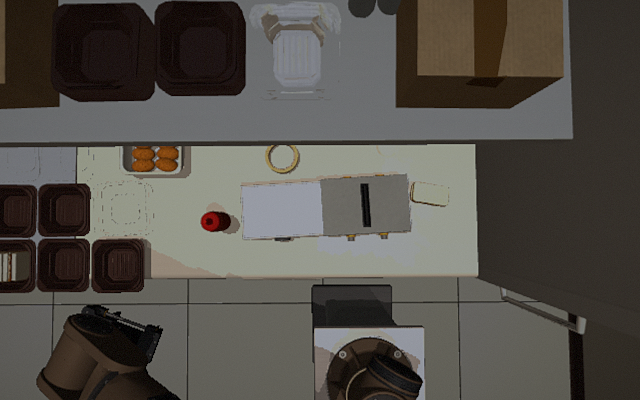

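View pics/a_side.png

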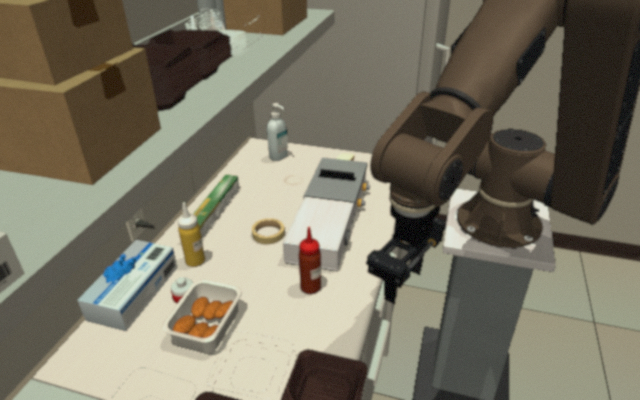

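The top view shows the box turned slightly, about +0.06 rad. The grey cover is on the right with the rib near pixel (366,205), the ketchup at (213,221), the tape at (282,157) and the sandwich at (430,194). I'll raise the tool and turn it into line with the box.

Emit:
drive_tool:
  increments:
    - [[0,0,-0.4],[0,0,-1]]
    - [[0,0,-0.4],[0,0,-1]]
    - [[0,0,-0.4],[0,0,-1]]
    - [[0,0,-0.4],[0,0,-1]]
    - [[0,0,-0.4],[0,0,-1]]
  jaw: -1

```text
t: 1.92
eef_pos: [216.5, 586.3, 275.2]
tcp_rot: [3.142, -0.0, -3.091]
ft_force: [-0.5, 0.4, 0.9]
opening: 0.704
```

```bash
cat > h.py <<'E'
from cell import env
import numpy as np, cv2
def proj(p,X):
    X=np.atleast_2d(X); f=200/np.tan(np.radians(p['vertical_fov'])/2)
    c=(np.c_[X,np.ones(len(X))]@np.array(p['world_to_cam']).T)[:,:3]
    return np.c_[f*c[:,0]/c[:,2]+p['cx'],f*c[:,1]/c[:,2]+p['cy']]
def unproj(p,uv,z):
    f=200/np.tan(np.radians(p['vertical_fov'])/2); M=np.array(p['world_to_cam']);R=M[:3,:3];t=M[:3,3]
    o=-R.T@t; d=R.T@np.array([(uv[0]-p['cx'])/f,(uv[1]-p['cy'])/f,1]); return o+d*(z-o[2])/d[2]
E
python3 - <<'E'
from h import *
p=env.read_camera('top')
s=env.state();print(s['eef_pos'],s['tcp_rot'],s['joints'])
# rib segmentation: dark px near (366,205)
g=p['pixels'].max(2); m=np.zeros_like(g); m[175:235,350:385]=(g[175:235,350:385]<45)
ys,xs=np.nonzero(m); print(len(xs),xs.min(),xs.max(),ys.min(),ys.max())
c,(w,h),a=cv2.minAreaRect(np.c_[xs,ys].astype(np.float32)); print(c,w,h,a)
print('rib',unproj(p,c,105))
# white deck + cover outline
for uv in((242,185),(243,240),(410,175),(411,232)): print(uv,unproj(p,uv,78))
im=p['pixels'][150:260,220:460]; cv2.imwrite('pics/b.png',cv2.resize(im,None,fx=3.3,fy=3.3,interpolation=cv2.INTER_CUBIC))
E
```

```text
[216.77627251 586.91291238 277.71932594] [ 3.13860272e+00  1.68421015e-03 -3.08579155e+00] [ 1.11146167e+00  4.37493779e-01  1.47585938e+00  7.82282781e-06
  1.22480785e+00 -5.15140919e-01]
313 361 370 184 226
(365.46319580078125, 205.0027313232422) 42.55009078979492 7.276361465454102 85.76361083984375
rib [502.36741733  16.42594262 105.        ]
(242, 185) [561.30801335 355.71847628  78.        ]
(243, 240) [409.07483937 352.79486585  78.        ]
(410, 175) [ 585.64355975 -111.04562938   78.        ]
(411, 232) [ 427.75101508 -111.04555903   78.        ]
```

View pics/b.png

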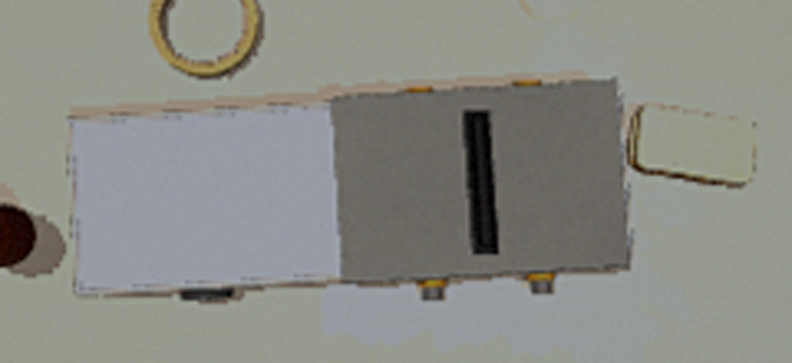

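The enlarged view shows the grey plate spanning columns 332–630 and the rib at about (480,183). Slopes give a box yaw of about 0.055 rad, and the tool is already within 0.01 of that. I'll travel to the right of the rib.

Emit:
drive_tool:
  increments:
    - [[-0.4,-1,0],[0,0,0]]
    - [[-0.4,-1,0],[0,0,0]]
    - [[-0.4,-1,0],[0,0,0]]
    - [[-0.4,-1,0],[0,0,0]]
    - [[-0.4,-1,0],[0,0,0]]

```text
t: 2.38
eef_pos: [283.6, 437.8, 274.3]
tcp_rot: [-3.142, 0.0, -3.097]
ft_force: [0.7, 0.3, 0.1]
opening: 0.316
```

Emit:
drive_tool:
  increments:
    - [[-0.4,-1,0],[0,0,0]]
    - [[-0.4,-1,0],[0,0,0]]
    - [[-0.4,-1,0],[0,0,0]]
    - [[-0.4,-1,0],[0,0,0]]
    - [[-0.4,-1,0],[0,0,0]]

```text
t: 2.8
eef_pos: [350.5, 290.7, 274.4]
tcp_rot: [3.141, 0.0, -3.097]
ft_force: [-0.5, 0.6, 0.5]
opening: 0.012
```

Emit:
drive_tool:
  increments:
    - [[-0.4,-1,0],[0,0,0]]
    - [[-0.4,-1,0],[0,0,0]]
    - [[-0.4,-1,0],[0,0,0]]
    - [[-0.4,-1,0],[0,0,0]]
    - [[-0.4,-1,0],[0,0,0]]

```text
t: 3.22
eef_pos: [417.4, 143.6, 274.5]
tcp_rot: [3.141, 0.0, -3.097]
ft_force: [0.7, 0.3, 1.3]
opening: 0.001
```

Emit:
drive_tool:
  increments:
    - [[-0.4,-1,0],[0,0,0]]
    - [[-0.4,-1,0],[0,0,0]]
    - [[-0.4,-1,0],[0,0,0]]
    - [[-0.4,-1,0],[0,0,0]]
    - [[-0.4,-1,0],[0,0,0]]

```text
t: 3.63
eef_pos: [484.3, -3.6, 274.4]
tcp_rot: [3.141, 0.0, -3.098]
ft_force: [0.7, 0.1, 0.2]
opening: 0.007
```

Emit:
drive_tool:
  increments:
    - [[-0.3,-0.9,0],[0,0,-0.15]]
    - [[-0.3,-0.2,1],[0,0,0]]
    - [[0,0,1],[0,0,0]]
    - [[0,0,1],[0,0,0]]
    - [[0,0,0],[0,0,0]]

```text
t: 4.05
eef_pos: [501.3, -33.9, 180.0]
tcp_rot: [3.14, -0.007, -3.086]
ft_force: [-0.3, 0.5, -0.6]
opening: 0.006
```

```bash
python3 - <<'E'
from h import *
s=env.state();print(s['t'],s['eef_pos'],s['tcp_rot'],s['joints'])
for n in('wrist','top'):
    p=env.read_camera(n); cv2.imwrite(f'pics/c_{n}.png',p['pixels'])
    for t in('cover_rib','shutoff_box'):
        print(n,t,[(d['point'],d['score']) for d in env.tip_of(t,p)])
    print(proj(p,[[503,16,107],s['eef_pos']]))
E
```

```text
4.05 [501.3174814  -33.86748321 180.02118692] [ 3.13953534 -0.00746368 -3.08579779] [-1.99047767e-01  3.64077863e-01  1.89086538e+00  1.40219933e-04
  8.94390671e-01 -1.82571948e+00]
wrist cover_rib []
wrist shutoff_box [([498.4, 129.9, -0.0], 0.59)]
[[375.67499542 216.319092  ]
 [318.85383846 247.49432354]]
top cover_rib [([506.3, 14.9, 105.1], 0.8), ([645.2, 252.4, -0.0], 0.73)]
top shutoff_box [([497.9, 128.5, -3.8], 0.69)]
[[365.69347147 204.744199  ]
 [388.26826968 204.32834975]]
```

View pics/c_wrist.png

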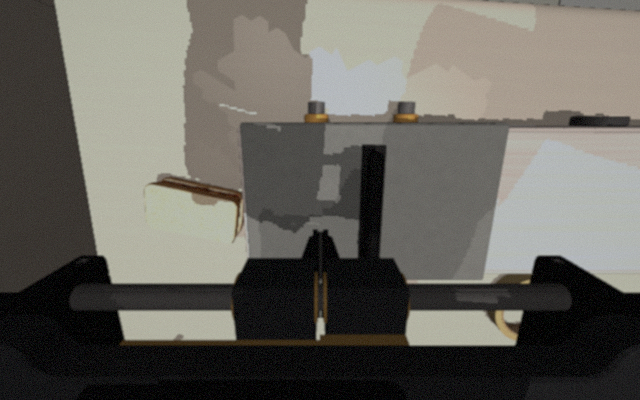

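View pics/c_top.png

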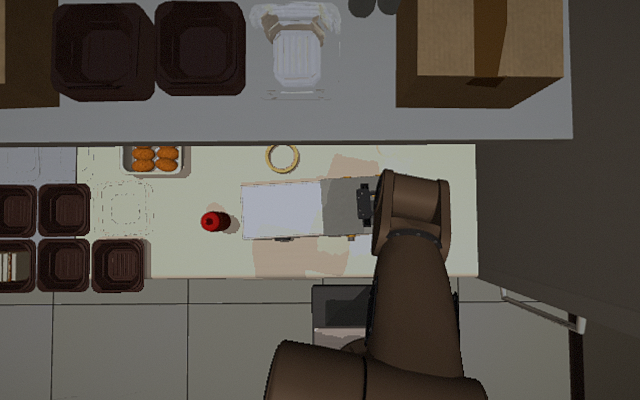

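The wrist view shows the shut fingers (320,240) clear to the right of the rib (372,200). Next: descend.

Emit:
drive_tool:
  increments:
    - [[0,0,0.8],[0,0,0]]
    - [[0,0,0.8],[0,0,0]]
    - [[0,0,0.7],[0,0,0]]
    - [[0,0,0.5],[0,0,0]]
    - [[0,0,0],[0,0,0]]

```text
t: 4.77
eef_pos: [503.0, -33.7, 99.4]
tcp_rot: [3.141, -0.002, -3.083]
ft_force: [0.1, -0.2, -0.7]
opening: 0.008
```

Emit:
drive_tool:
  increments:
    - [[0,0.3,0],[0,0,0]]
    - [[0,0.3,0],[0,0,0]]
    - [[0,0.3,0],[0,0,0]]
    - [[0,0.3,0],[0,0,0]]
    - [[0,0.3,0],[0,0,0]]

```text
t: 5.18
eef_pos: [501.3, 11.9, 101.6]
tcp_rot: [-3.141, 0.002, -3.083]
ft_force: [0.0, -3.8, 1.2]
opening: 0.003
```

Emit:
drive_tool:
  increments:
    - [[0,-0.1,0.25],[0,0,0]]
    - [[0,0.1,0],[0,0,0]]
    - [[0,0.3,0],[0,0,0]]
    - [[0,0.3,0],[0,0,0]]
    - [[0,0.3,0],[0,0,0]]

```text
t: 5.6
eef_pos: [499.2, 38.3, 92.9]
tcp_rot: [-3.142, -0.0, -3.084]
ft_force: [0.9, -3.4, -2.1]
opening: 0.008
```

```bash
python3 - <<'E'
from h import *
p=env.read_camera('side'); cv2.imwrite('pics/d.png',p['pixels'])
for t in('cover_rib',): print([(d['point'],d['score']) for d in env.tip_of(t,p)])
p=env.read_camera('top')
for t in('cover_rib',): print([(d['point'],d['score']) for d in env.tip_of(t,p)])
for i in range(1): s=env.state();print(s['eef_pos'],s['ft_force'])
E
```

```text
[([500.5, 49.0, 111.8], 0.75)]
[]
[499.33013953  38.3632914   93.19297112] [-0.05849452  0.07316226  0.112016  ]
```

Emit:
drive_tool:
  increments:
    - [[0,0.45,0],[0,0,0]]
    - [[0,0.45,0],[0,0,0]]
    - [[0,0.45,0],[0,0,0]]
    - [[0,0.45,0],[0,0,0]]
    - [[0,0.45,0],[0,0,0]]

```text
t: 6.22
eef_pos: [495.8, 105.3, 93.2]
tcp_rot: [-3.141, 0.001, -3.084]
ft_force: [1.7, -4.3, -0.3]
opening: 0.003
```

Emit:
drive_tool:
  increments:
    - [[0,0.45,0],[0,0,0]]
    - [[0,0.45,0],[0,0,0]]
    - [[0,0.45,0],[0,0,0]]
    - [[0,0.45,0],[0,0,0]]
    - [[0,0.3,0],[0,0,0]]

```text
t: 6.63
eef_pos: [492.2, 168.7, 93.2]
tcp_rot: [-3.142, 0.001, -3.083]
ft_force: [2.9, -3.1, -0.4]
opening: 0.006
```

Emit:
drive_tool:
  increments:
    - [[0,0.3,0],[0,0,0]]
    - [[0,0.2,0],[0,0,0]]
    - [[0,0.2,0],[0,0,0]]
    - [[0,0.1,0],[0,0,0]]
    - [[0,0,0],[0,0,0]]

```text
t: 7.05
eef_pos: [490.2, 192.6, 93.1]
tcp_rot: [3.141, -0.0, -3.083]
ft_force: [-0.1, 0.6, -0.3]
opening: 0.005
```

Emit:
drive_tool:
  increments:
    - [[0,0.15,0],[0,0,0]]
    - [[0,0.15,0],[0,0,0]]
    - [[0,0.15,0],[0,0,0]]
    - [[0,0.1,0],[0,0,0]]

```text
t: 7.38
eef_pos: [489.1, 209.0, 93.1]
tcp_rot: [-3.142, -0.001, -3.083]
ft_force: [0.2, -2.3, 0.0]
opening: 0.002
```

Emit:
drive_tool:
  increments:
    - [[0,0.1,0],[0,0,0]]
    - [[0,0.1,0],[0,0,0]]

```text
t: 7.55
eef_pos: [488.8, 214.8, 93.1]
tcp_rot: [-3.142, -0.001, -3.083]
ft_force: [-0.7, -4.4, 0.1]
opening: 0.007
```

Emit:
drive_tool:
  increments:
    - [[0,0.1,0],[0,0,0]]
    - [[0,0.1,0],[0,0,0]]
    - [[0,0,0],[0,0,0]]

```text
t: 7.8
eef_pos: [488.6, 220.3, 93.1]
tcp_rot: [-3.14, -0.001, -3.083]
ft_force: [-1.1, -7.6, 0.9]
opening: 0.006
```

```bash
python3 - <<'E'
from h import *
s=env.state();print(s['eef_pos'],s['ft_force'])
for n in('side','wrist','top'):
    p=env.read_camera(n); cv2.imwrite(f'pics/e_{n}.png',p['pixels'])
    for t in('cover_rib','shutoff_box','red_stem','red_post','blue_stem','blue_post'): print(n,t,[([round(v) for v in d['point']],round(d['score'],2)) for d in env.tip_of(t,p)])
E
```

```text
[488.56474148 220.306207    93.07697057] [-1.13607064 -7.55716786  0.93531863]
side cover_rib [([494, 234, 108], 0.91)]
side shutoff_box [([500, 129, -3], 0.75)]
side red_stem [([529, 60, 58], 0.49)]
side red_post [([481, 53, 73], 0.62)]
side blue_stem [([532, -36, 52], 0.71)]
side blue_post [([491, -54, 73], 0.45)]
wrist cover_rib [([495, 234, 104], 0.94)]
wrist shutoff_box [([496, 132, 0], 0.95), ([527, 62, 51], 0.18)]
wrist red_stem [([527, 62, 50], 0.7)]
wrist red_post [([486, 54, 67], 0.92)]
wrist blue_stem [([494, 233, 106], 0.7)]
wrist blue_post []
top cover_rib []
top shutoff_box [([498, 128, -6], 0.66), ([532, -38, 59], 0.58)]
top red_stem [([526, 59, 57], 0.81)]
top red_post [([488, 48, 65], 0.47)]
top blue_stem [([531, -36, 57], 0.67)]
top blue_post [([490, -54, 72], 0.4)]
```

View pics/e_wrist.png

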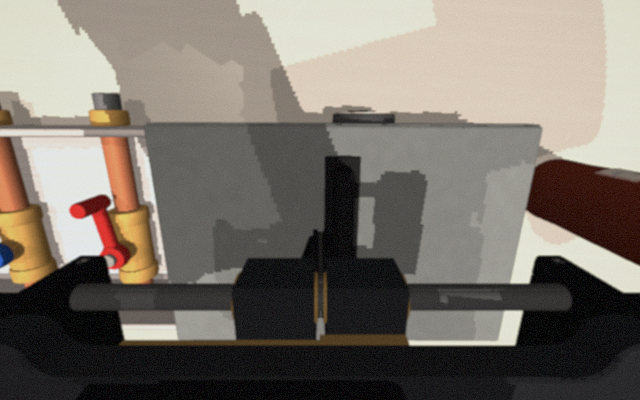

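View pics/e_top.png

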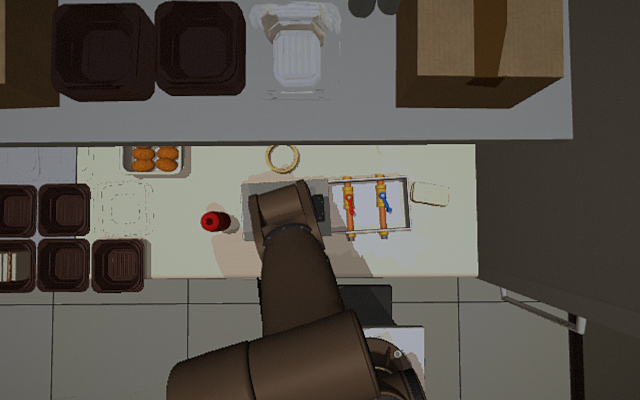

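Emit:
drive_tool:
  increments:
    - [[0,0.15,0],[0,0,0]]
    - [[0,0,0],[0,0,0]]

```text
t: 9.02
eef_pos: [488.4, 220.8, 93.0]
tcp_rot: [-3.134, -0.002, -3.081]
ft_force: [5.0, -43.4, 6.9]
opening: -0.0
```

The cover is at its stop: it gained only 0.5 mm for 43 N, and the rib is near y=234. The wrist view shows the red handle on the left valve, post at (90,207) and stem at (113,258), with blue to its right. Backing off and rising.

Emit:
drive_tool:
  increments:
    - [[0,-0.4,0],[0,0,0]]
    - [[0,-0.4,-0.5],[0,0,0]]
    - [[0,-0.7,-1],[0,0,0]]
    - [[0,-1,-0.8],[0,0,0]]
    - [[0,-1,0],[0,0,0]]

```text
t: 9.43
eef_pos: [496.3, 120.2, 166.1]
tcp_rot: [3.141, 0.007, -3.082]
ft_force: [1.2, 0.5, 0.5]
opening: 0.003
```

Emit:
drive_tool:
  increments:
    - [[0,-0.5,0],[0,0,0]]
    - [[0,-0.3,0],[0,0,0]]
    - [[0,0,0],[0,0,0]]

```text
t: 9.68
eef_pos: [496.2, 95.4, 162.2]
tcp_rot: [3.141, 0.0, -3.085]
ft_force: [0.0, 0.5, 0.2]
opening: 0.003
```

```bash
python3 - <<'E'
from h import *
s=env.state();print(s['t'],s['eef_pos'],s['tcp_rot'],s['ft_force'])
for n in('wrist','side'):
    p=env.read_camera(n); cv2.imwrite(f'pics/f_{n}.png',p['pixels'])
    for t in('cover_rib','red_stem','red_post','blue_stem','blue_post'): print(n,t,[([round(v) for v in d['point']],round(d['score'],2)) for d in env.tip_of(t,p)])
    print(proj(p,[[527,60,56],[487,52,70]]))
E
```

```text
9.6833 [496.20777679  95.41386082 162.20537661] [ 3.14127417e+00  4.42052621e-04 -3.08521100e+00] [0.04008432 0.53395161 0.18459698]
wrist cover_rib [([496, 233, 104], 0.82)]
wrist red_stem [([525, 61, 52], 0.85)]
wrist red_post [([485, 49, 67], 0.94)]
wrist blue_stem [([530, -35, 62], 0.59)]
wrist blue_post [([492, -52, 70], 0.64), ([463, 428, 0], 0.16)]
[[282.48218678 227.4759602 ]
 [272.83064545 192.32207303]]
side cover_rib [([493, 233, 110], 0.6), ([460, 430, -3], 0.18)]
side red_stem []
side red_post [([481, 54, 73], 0.62), ([536, -179, -3], 0.24)]
side blue_stem [([532, -37, 56], 0.73), ([652, 246, 2], 0.18)]
side blue_post [([492, -50, 72], 0.43)]
[[324.92034933 190.00745933]
 [337.91449592 186.80514502]]
```

View pics/f_wrist.png

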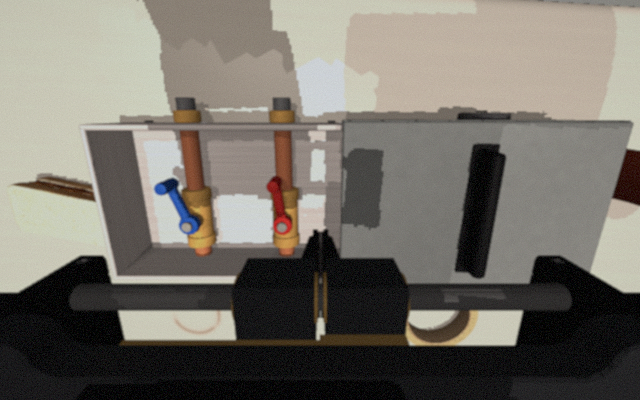

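The wrist view shows the red stem at (283,226) and post at (274,185), matching the projections, with the blue post at (167,186). The gap between the red post and the cover edge (column 343) is free, so I'll descend there.

Emit:
drive_tool:
  increments:
    - [[0.17,-0.28,0.6],[0,0,0]]
    - [[0,0,0.8],[0,0,0]]
    - [[0,0,0.8],[0,0,0]]
    - [[0,0,0],[0,0,0]]

```text
t: 10.62
eef_pos: [489.7, 87.4, 93.1]
tcp_rot: [3.141, -0.005, -3.084]
ft_force: [-0.8, -0.6, -0.2]
opening: 0.003
```

Emit:
drive_tool:
  increments:
    - [[0,0,0.5],[0,0,0]]
    - [[0,0,0.5],[0,0,0]]
    - [[0,0,0.4],[0,0,0]]
    - [[0,0,0],[0,0,0]]

```text
t: 10.95
eef_pos: [491.0, 87.6, 53.4]
tcp_rot: [3.141, -0.002, -3.083]
ft_force: [0.0, -0.3, -0.8]
opening: 0.004
```

```bash
python3 - <<'E'
from h import *
s=env.state();print(s['t'],s['eef_pos'],s['tcp_rot'],s['ft_force'])
p=env.read_camera('wrist'); cv2.imwrite(f'pics/g.png',p['pixels'])
p=env.read_camera('side'); cv2.imwrite(f'pics/gs.png',cv2.resize(p['pixels'][140:280,260:420],None,fx=4,fy=4))
yaw=.057; ex=np.array([np.cos(yaw),np.sin(yaw)]); ey=np.array([-ex[1],ex[0]])
st=np.array([527,61])
prev=s['eef_pos'][:2]
for th in np.arange(.15,1.76,.1):
    u=np.array([-np.cos(th),-np.sin(th)]);t=np.array([np.sin(th),-np.cos(th)])
    C=32*u-(10*abs(t[0])+12*abs(t[1])+5)*t
    W=st+C[0]*ex+C[1]*ey; d=W-prev
    print(round(th,2),W.round(1),'tool x',(-d@ex/30).round(3),'y',(d@ey/30).round(3)); prev=W
E
```

```text
10.95 [490.96786372  87.6472603   53.38295223] [ 3.14148519e+00 -2.08137574e-03 -3.08335546e+00] [ 0.01523652 -0.32556627 -0.77153061]
0.15 [491.9  72.4] tool x -0.002 y -0.51
0.25 [490.7  69.5] tool x 0.045 y -0.093
0.35 [489.8  66.4] tool x 0.036 y -0.102
0.45 [489.2  63.1] tool x 0.026 y -0.11
0.55 [489.   59.5] tool x 0.013 y -0.117
0.65 [489.3  55.9] tool x -0.001 y -0.123
0.75 [490.   52.1] tool x -0.016 y -0.126
0.85 [491.2  48.4] tool x -0.033 y -0.127
0.95 [492.9  44.7] tool x -0.05 y -0.126
1.05 [495.1  41.2] tool x -0.067 y -0.122
1.15 [497.8  37.9] tool x -0.084 y -0.115
1.25 [501.   34.9] tool x -0.1 y -0.106
1.35 [504.6  32.3] tool x -0.115 y -0.094
1.45 [508.6  30.1] tool x -0.129 y -0.079
1.55 [512.9  28.5] tool x -0.14 y -0.063
1.65 [515.6  27.1] tool x -0.086 y -0.049
1.75 [518.   25.9] tool x -0.078 y -0.045
```

Emit:
drive_tool:
  increments:
    - [[0,-0.25,0],[0,0,0]]
    - [[0,-0.25,0],[0,0,0]]
    - [[0.08,-0.2,0],[0,0,0]]
    - [[0.04,-0.2,0],[0,0,0]]
    - [[0,0,0],[0,0,0]]

```text
t: 11.47
eef_pos: [489.5, 59.4, 54.6]
tcp_rot: [3.142, 0.001, -3.085]
ft_force: [-0.3, 0.7, 0.2]
opening: 0.006
```

```bash
python3 - <<'E'
from h import *
p=env.read_camera('wrist'); cv2.imwrite(f'pics/h.png',p['pixels'])
for t in('red_stem','red_post','blue_post'): print(t,[([round(v) for v in d['point']],round(d['score'],2)) for d in env.tip_of(t,p)])
E
```

```text
red_stem [([499, 130, -2], 0.24)]
red_post [([487, 47, 68], 0.73)]
blue_post [([494, -54, 72], 0.72)]
```

View pics/h.png

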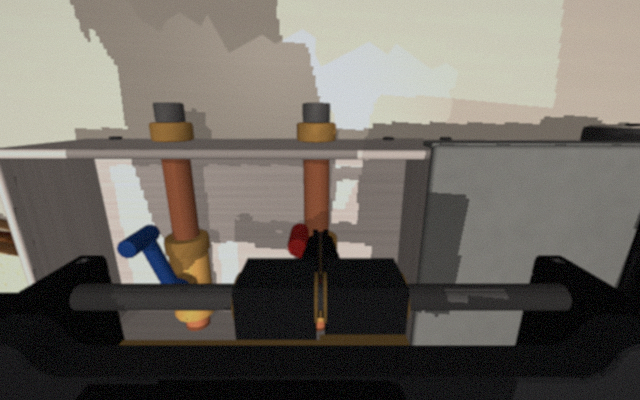

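```bash
python3 - <<'E'
from h import *
s=env.state()
yaw=.057; ex=np.array([np.cos(yaw),np.sin(yaw)]); ey=np.array([-ex[1],ex[0]])
st=np.array([527,61])
prev=s['eef_pos'][:2]
for th in list(np.arange(.3,1.5,.15))+[1.5,1.571,1.65]:
    u=np.array([-np.cos(th),-np.sin(th)]);t=np.array([np.sin(th),-np.cos(th)])
    C=34*u-(10*abs(t[0])+6*abs(t[1])+5)*t
    W=st+C[0]*ex+C[1]*ey; d=W-prev
    print(round(th,2),W.round(1),'tool x',(-d@ex/30).round(3),'y',(d@ey/30).round(3)); prev=W
E
```

```text
0.3 [490.4  61.9] tool x -0.042 y 0.049
0.45 [490.1  57.4] tool x 0.017 y -0.151
0.6 [490.6  52.6] tool x -0.005 y -0.161
0.75 [491.8  47.7] tool x -0.031 y -0.166
0.9 [493.9  42.7] tool x -0.061 y -0.167
1.05 [496.9  38. ] tool x -0.091 y -0.162
1.2 [500.8  33.8] tool x -0.122 y -0.15
1.35 [505.6  30.1] tool x -0.152 y -0.131
1.5 [511.1  27.2] tool x -0.179 y -0.106
1.57 [514.   26.2] tool x -0.092 y -0.039
1.65 [516.3  25.2] tool x -0.076 y -0.037
```

Emit:
drive_tool:
  increments:
    - [[0,-0.12,0],[0,0,0]]
    - [[-0.02,-0.16,0],[0,0,0]]
    - [[-0.04,-0.17,0],[0,0,0]]
    - [[-0.06,-0.17,0],[0,0,0]]
    - [[0,0,0],[0,0,0]]

```text
t: 12.08
eef_pos: [495.4, 41.5, 54.9]
tcp_rot: [-3.142, 0.003, -3.084]
ft_force: [1.4, -1.2, 9.4]
opening: 0.005
```

```bash
python3 - <<'E'
from h import *
p=env.read_camera('wrist'); cv2.imwrite(f'pics/i.png',p['pixels'])
for t in('red_stem','red_post','blue_post'): print(t,[([round(v) for v in d['point']],round(d['score'],2)) for d in env.tip_of(t,p)])
E
```

```text
red_stem []
red_post [([494, 28, 69], 0.76)]
blue_post [([492, -52, 69], 0.74), ([498, 128, -1], 0.57)]
```

View pics/i.png

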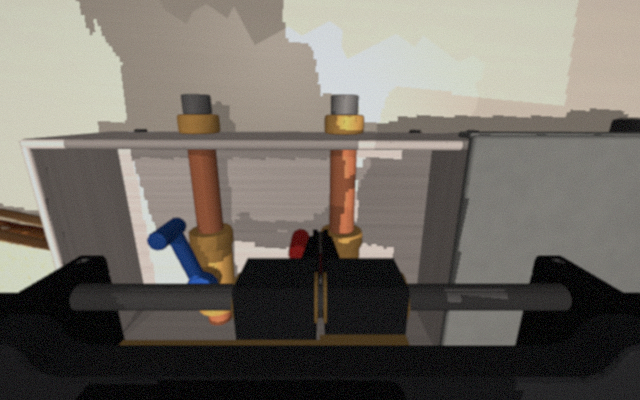

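The red post has followed to about (494,28), and blue is unmoved. A 9 N upward force says the tip is riding the bar's edge, so I'll back off, lower a few mm and push again.

Emit:
drive_tool:
  increments:
    - [[0.35,0.35,0],[0,0,0]]
    - [[0.1,0.1,0.2],[0,0,0]]
    - [[0,0,0],[0,0,0]]

```text
t: 12.53
eef_pos: [478.5, 55.2, 47.3]
tcp_rot: [3.141, -0.002, -3.082]
ft_force: [0.2, -0.2, -0.0]
opening: 0.004
```

```bash
python3 - <<'E'
from h import *
p=env.read_camera('wrist')
for t in('red_stem','red_post'): print(t,[([round(v) for v in d['point']],round(d['score'],2)) for d in env.tip_of(t,p)])
p=env.read_camera('side'); cv2.imwrite(f'pics/js.png',cv2.resize(p['pixels'][140:280,260:420],None,fx=4,fy=4))
for t in('red_stem','red_post'): print(t,[([round(v) for v in d['point']],round(d['score'],2)) for d in env.tip_of(t,p)])
s=env.state();print(s['eef_pos'],s['ft_force'])
yaw=.057; ex=np.array([np.cos(yaw),np.sin(yaw)]); ey=np.array([-ex[1],ex[0]])
st=np.array([527,61])
prev=s['eef_pos'][:2]
for th in list(np.arange(.8,1.5,.1))+[1.5,1.571,1.65,1.72]:
    u=np.array([-np.cos(th),-np.sin(th)]);t=np.array([np.sin(th),-np.cos(th)])
    C=34*u-(10*abs(t[0])+6*abs(t[1])+5)*t
    W=st+C[0]*ex+C[1]*ey; d=W-prev
    print(round(th,2),W.round(1),'tool x',(-d@ex/30).round(3),'y',(d@ey/30).round(3)); prev=W
E
```

```text
red_stem [([524, 63, 50], 0.78)]
red_post []
red_stem [([528, 61, 58], 0.38)]
red_post [([491, 32, 72], 0.52), ([498, 127, -1], 0.34)]
[479.98427693  54.61885497  48.05954841] [0.14078312 0.28303281 0.57408771]
0.8 [492.4  46. ] tool x -0.396 y -0.31
0.9 [493.9  42.7] tool x -0.044 y -0.111
1.0 [495.8  39.6] tool x -0.057 y -0.109
1.1 [498.1  36.6] tool x -0.071 y -0.105
1.2 [500.8  33.8] tool x -0.085 y -0.099
1.3 [503.9  31.2] tool x -0.098 y -0.09
1.4 [507.4  29. ] tool x -0.111 y -0.08
1.5 [511.1  27.2] tool x -0.122 y -0.067
1.57 [514.   26.2] tool x -0.092 y -0.039
1.65 [516.3  25.2] tool x -0.076 y -0.037
1.72 [518.5  24.5] tool x -0.072 y -0.028
```

View pics/js.png

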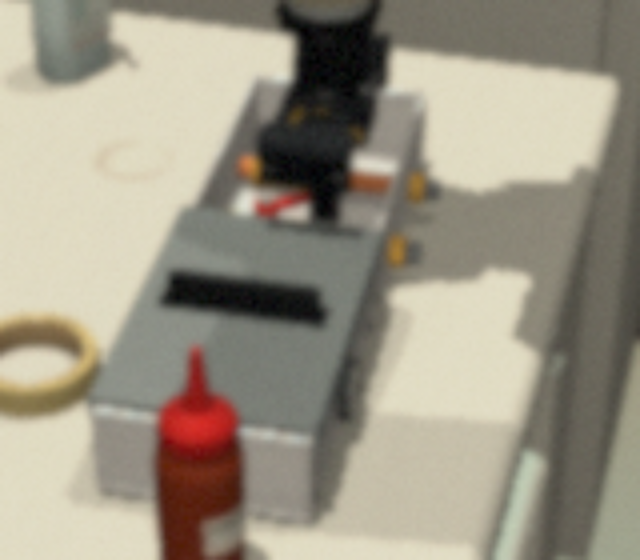

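Emit:
drive_tool:
  increments:
    - [[-0.2,-0.15,0],[0,0,0]]
    - [[-0.2,-0.15,0],[0,0,0]]
    - [[-0.1,-0.22,0],[0,0,0]]
    - [[-0.13,-0.21,0],[0,0,0]]
    - [[0,0,0],[0,0,0]]

```text
t: 13.25
eef_pos: [500.4, 33.1, 47.9]
tcp_rot: [3.141, -0.001, -3.084]
ft_force: [-1.8, -1.1, -0.2]
opening: -0.002
```

```bash
python3 - <<'E'
from h import *
s=env.state();print(s['eef_pos'],s['ft_force'])
p=env.read_camera('wrist'); cv2.imwrite(f'pics/k.png',p['pixels'])
for t in('red_stem','red_post','blue_post'): print(t,[([round(v) for v in d['point']],round(d['score'],2)) for d in env.tip_of(t,p)])
E
```

```text
[500.42023834  33.13219754  47.92798393] [-1.84195009 -1.0636689  -0.17314735]
red_stem []
red_post []
blue_post [([493, -55, 70], 0.92)]
```

View pics/k.png

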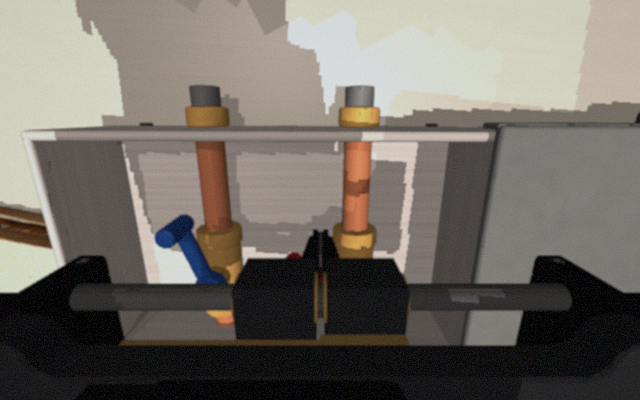

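Post still right of and just ahead of the finger (red at 294,257), and contact is clean. I'll continue round to the stop.

Emit:
drive_tool:
  increments:
    - [[-0.15,-0.14,0],[0,0,0]]
    - [[-0.17,-0.11,0],[0,0,0]]
    - [[-0.18,-0.08,0],[0,0,0]]
    - [[0,0,0],[0,0,0]]

```text
t: 13.78
eef_pos: [512.1, 25.3, 47.5]
tcp_rot: [3.14, -0.009, -3.083]
ft_force: [-14.1, 1.3, 6.6]
opening: 0.001
```

Emit:
drive_tool:
  increments:
    - [[-0.12,-0.02,0],[0,0,0]]
    - [[-0.1,0,0],[0,0,0]]
    - [[0,0,0],[0,0,0]]

```text
t: 14.03
eef_pos: [512.9, 25.3, 47.1]
tcp_rot: [3.139, -0.021, -3.082]
ft_force: [-37.8, -2.5, 23.6]
opening: 0.003
```

Emit:
drive_tool:
  increments:
    - [[0.3,0,0],[0,0,0]]
    - [[0.5,0,0],[0,0,0]]
    - [[0,0,-0.8],[0,0,0]]
    - [[0,0,-1],[0,0,0]]
    - [[0,0,-1],[0,0,0]]

```text
t: 14.45
eef_pos: [498.0, 23.3, 133.0]
tcp_rot: [3.141, -0.001, -3.083]
ft_force: [0.1, 0.8, -0.6]
opening: -0.0
```

Emit:
drive_tool:
  increments:
    - [[0,1,-1],[0,0,0]]
    - [[0,1,-0.5],[0,0,0]]
    - [[0,0.7,0],[0,0,0]]
    - [[0,0,0],[0,0,0]]

```text
t: 14.78
eef_pos: [493.8, 106.5, 178.1]
tcp_rot: [3.141, 0.003, -3.081]
ft_force: [0.7, 0.8, -1.0]
opening: 0.004
```

```bash
python3 - <<'E'
from h import *
s=env.state();print(s['t'],s['eef_pos'],s['ft_force'])
for n in('wrist','top'):
    p=env.read_camera(n); cv2.imwrite(f'pics/l_{n}.png',p['pixels'])
    for t in('cover_rib','red_stem','red_post','blue_stem','blue_post','ketchup','sandwich','tape'): print(n,t,[([round(v) for v in d['point']],round(d['score'],2)) for d in env.tip_of(t,p)])
E
```

```text
14.7833 [493.80923641 106.47271382 178.06915797] [ 0.73888899  0.79425384 -1.02756361]
wrist cover_rib [([493, 232, 104], 0.66)]
wrist red_stem [([526, 60, 49], 0.57)]
wrist red_post [([533, 16, 64], 0.89)]
wrist blue_stem [([529, -36, 60], 0.63)]
wrist blue_post [([490, -54, 69], 0.58)]
wrist ketchup [([462, 429, 0], 0.93)]
wrist sandwich [([539, -177, 2], 0.59)]
wrist tape [([492, -51, 72], 0.23)]
top cover_rib [([493, 235, 105], 0.73), ([461, 429, -2], 0.15)]
top red_stem []
top red_post []
top blue_stem [([532, -35, 56], 0.73)]
top blue_post [([491, -56, 72], 0.49)]
top ketchup [([460, 430, -1], 0.57)]
top sandwich [([541, -178, 0], 0.78)]
top tape [([645, 251, 1], 0.81)]
```

View pics/l_wrist.png

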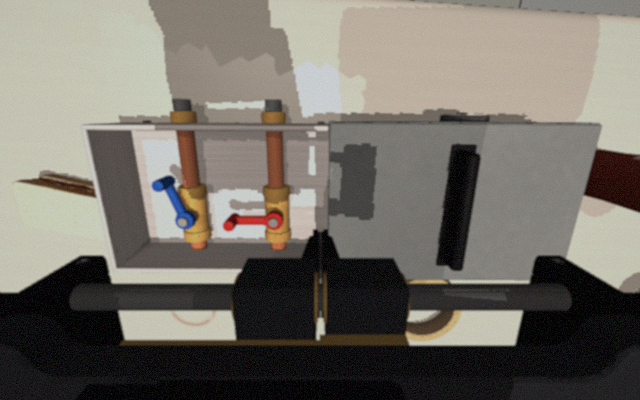

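The red handle, post (229,222) and stem (273,219), now points right along the box. I'll check the angle from the pixels before handing in.

```bash
python3 - <<'E'
from h import *
p=env.read_camera('wrist'); im=p['pixels'].astype(int)
m=((im[...,2]>120)&(im[...,2]>2.2*im[...,1])&(im[...,2]>2.2*im[...,0])); m[:, :215]=0;m[:,300:]=0;m[:200]=0;m[240:]=0
ys,xs=np.nonzero(m);print(len(xs),xs.min(),xs.max())
yaw=.057; ex=np.array([np.cos(yaw),np.sin(yaw),0]); ey=np.array([-ex[1],ex[0],0]); st=np.array([527,61,0.])
c,w,a=cv2.minAreaRect(np.c_[xs,ys].astype(np.float32));print(c,w,a)
for th in(1.35,1.45,1.571):
    P=st-44*(np.cos(th)*ex+np.sin(th)*ey); print(th,proj(p,[P+[0,0,70],st+[0,0,56], P*0.5+st*.5+[0,0,55.5]]).round(1).tolist())
cv2.imwrite('pics/m.png',cv2.resize(p['pixels'][170:260,140:320],None,fx=4,fy=4,interpolation=cv2.INTER_CUBIC))
E
```

```text
427 226 284
(254.96617126464844, 222.478515625) (16.062700271606445, 58.16341781616211) 88.72696685791016
1.35 [[232.0, 220.5], [277.1, 224.5], [256.7, 220.0]]
1.45 [[231.6, 224.5], [277.1, 224.5], [256.4, 221.9]]
1.571 [[231.7, 229.4], [277.1, 224.5], [256.4, 224.3]]
```

View pics/m.png

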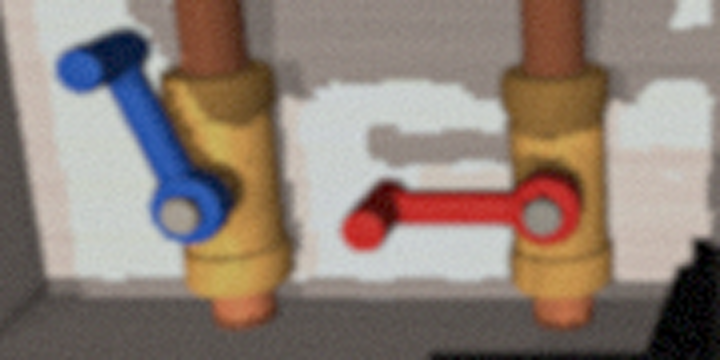

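The bar runs level through its ring centre (pixel row 222) and the post top is 5 px lower. That matches the prediction for 1.571 rad; 1.45 would give 0 px. Handing in.

```bash
python3 - <<'E'
from cell import env
print(env.job_done(), env.state()['t'])
E
```

```text
the job is handed in; nothing more can be done
the job is handed in; nothing more can be done
```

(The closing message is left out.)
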